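# Sort the press bench's hand tools and tape into their trays

## Robot

A 6-joint arm with a two-finger parallel gripper is mounted at the origin on the work surface. World frame = base frame: x ahead of the robot, y to its left, z up, the work surface at z = 0. Lengths are in m, angles in rad, forces in N, time in s.
With the tool pointing down it reaches from about 0.375 to 0.9 m from the base axis. Payload 3.1 kg.
Tool frame: the origin (TCP) lies midway between the tips of the shut fingers; the grasp point (between the pads) lies 19 mm behind it (grip_depth is the distance from the TCP to the grasp point, in m); y points along the fingers, z is the direction in which the jaws open and shut, and the axes are right-handed (so a half turn about y gives the same grasp; the last joint's range is limited). The gripper opens to 85 mm and grips with 20 to 120 N. Pads are 22 mm wide; open, the fingers measure 114 mm over their backs; the gripper's body (76 mm by 85 mm) begins 54 mm behind the grasp point. The pads swing forward as they close: fully open they stand 13 mm farther back than shut.
Start: joints at [-1.383, 0.527, 1.433, -0, 1.181, -0.178], TCP at [0.224, -0.583, 0.231] pointing down, gripper open.
Joint ranges: [-3.08, 3.08], [-0.75, 2.2], [0.22, 2.44], [-1.43, 4.57], [0, 2.65], [-2.85, 2.85]. Speed limits (rad/s): [2.79, 2.79, 3.14, 3.14, 3.14, 3.14].

## Interface

Orientations are given as a unit quaternion [x, y, z, w].
In Python, from station import sense, snapshot, camera_model, sign_off, grip_depth gives the robot as it stands.
- The arm moves only by the tool play_rows, never from a script. Its argument "deltas" is a list of rows, each a list of 6 numbers: the shift along the tool's x, y, z in m, then the turn, a rotation vector about the tool's x, y, z in rad. A call has 1 to 12 rows; each row is the pose to reach, as a shift and turn from the pose commanded when the call began, along the tool's axes at that moment; what a row does not reach only later rows make up. A row lasts 1/10 s, in which the tool goes at most 50 mm and 8.59 degrees, less where a joint would pass 70% of its speed; a pose out of reach is approached as far as the arm can. A call with a gripper value outside its range is refused whole. "gripper" is the finger opening in m, from 0 to 0.0854, set as the call begins (left out, the last holds). The fingers move at their own pace and stop on an object; "force" is the grip in N (left out, the last holds). Time passes only in rows, so rows that repeat a pose let the fingers close. It gives the time, the measured TCP pose, the force and the opening at its end, in the units of the state.
- sense(): the state, without advancing time (a new reading comes with each control period).
- snapshot(name): name is "scene" or "top" or "wrist"; returns the picture (420x560x3 uint8, red, green, blue); there is no depth.
- camera_model(name): a dict with "fx", "fy", "cx", "cy" (pixels), "distortion" ([k1, k2, p1, p2, k3] as OpenCV has them; the pictures are not rectified), "camera_from_world" (4x4, takes a point from world to camera coordinates). Camera axes: x right, y up, looking along -z (the intrinsics and any distortion apply to the point x, -y, -z); pixel columns grow to the right and rows downward; lengths in m; the calibration is good to about 2 mm. A picture is of the moment at which its call begins: read the wrist's pose just before it. camera_model takes no time and is no camera call; for the wrist camera it gives the pose at the moment of the call.
- sign_off(): hands the job in, once; it reports no verdict.
The state is a dict: "t": time; "q": joint angles; "qd": joint speeds; "tau": joint torques, N m; "tcp_pos": TCP position; "tool_rot": TCP orientation; "force": force on the tool from outside, world axes, zero at the start; "ft_torque": the same for the moment, N m; "finger_gap": opening from 0.0 (shut) to 1.0 (fully open).
Only numpy, scipy, OpenCV 4.12 (cv2) and the standard library are available. Lean on these libraries where they do the work, as an engineer would, in place of code of your own. Each camera call takes 0.05 s, during which the arm holds its last target.

## Task

Clear the transfer-press bench: put both tape rolls, both squeegees and the weeding hook each into the tray whose ledge shows a sample of that kind. Set each thing down gently rather than dropping it, so that it lies flat on the tray's floor the same way up as now, with nothing lying on top of another. Do not disturb the drinking glass or the thread spool.

Things in the scene. Friction and masses are not known exactly. Their poses are not given: they have to be found in the camera images.
- roll_large: Larger roll of amber-brown heat tape lying flat like a washer: outer diameter 56 mm, hole 27 mm, 24 mm high. Loose, about 70 g. Origin: centre of its underside; z up along the roll's axis.
- roll_small: Smaller roll of the same tape, lying flat: outer diameter 42 mm, hole 25 mm, 18 mm high. Loose, about 40 g. Origin: centre of its underside; z up.
- squeegee_long: Long black hand squeegee (applicator) lying flat: a plate 95 mm (x) by 50 mm (y), 6 mm thick, with a grip ridge along the middle of its upper face, 89 mm long (x), 16 mm wide (y), from 6 to 26 mm high; grey felt strip along one long edge. Take it by the ridge. Loose, about 60 g. Origin: centre of its underside; z up.
- squeegee_short: Short black hand squeegee, same make: plate 70 mm (x) by 50 mm (y), 6 mm thick; ridge 64 mm long (x), 16 mm wide (y), from 6 to 26 mm high. Loose, about 45 g. Origin: centre of its underside; z up.
- weeder: Weeding hook, a pen-like tool lying flat: square-edged black handle 80 mm long (x, from -40 to +40 mm), 12 mm wide (y), 14 mm high, with a brass collar and a thin steel hook reaching from the handle's +x end to x = +81 mm. Loose, about 30 g. Origin: centre of the handle's underside; z up.
- tray_tape: Tray for tape rolls. Grey open tray fixed to the bench, outside 133 (x) by 158 mm (y), walls 4 mm thick, 25 mm high, floor 4 mm. Origin: centre of the open tray's underside; z up. On its +x side (roughly away from the robot) is a solid ledge 62 mm deep, 158 wide, 25 high; on top of it is fixed for good a sample: tape roll, 50 mm across, 20 mm high.
- tray_squeegee: Tray for squeegees. Grey open tray fixed to the bench, outside 133 (x) by 158 mm (y), walls 4 mm thick, 25 mm high, floor 4 mm. Origin: centre of the open tray's underside; z up. On its +x side (roughly away from the robot) is a solid ledge 62 mm deep, 158 wide, 25 high; on top of it is fixed for good a sample: black squeegee, 85 mm long, 26 mm high.
- tray_weeder: Tray for weeding hooks. Grey open tray fixed to the bench, outside 133 (x) by 158 mm (y), walls 4 mm thick, 25 mm high, floor 4 mm. Origin: centre of the open tray's underside; z up. On its +x side (roughly away from the robot) is a solid ledge 62 mm deep, 158 wide, 25 high; on top of it is fixed for good a sample: weeding hook, 14 mm high.
- glass: Empty drinking glass standing at the left of the bench: 66 mm across, 100 mm tall. Loose; leave it alone. Origin: centre of its underside.
- spool: White thread spool standing among the loose things: 28 mm across, 34 mm tall. Loose; leave it alone. Origin: centre of its underside.

How it is judged:
By the outcome, as a careful person would: the job done as asked, in the order asked, and still so for the second after the job is handed in, with the robot touching nothing.
It also fails if it takes over 128 s, if anything falls off the work surface, if the arm or the gripper's body presses on something with over 40 N, if the wrist force passes 120 N, or if a joint passes its speed limit or range.

## Working session

There is one attempt and no reset: what is moved stays moved. The work goes in short steps, Python scripts to look and compute and a tool call to move; the robot and the scene stay as the last step left them, time stands still between calls to the robot, and variables do not carry over. Pictures are saved under pics/ and viewed, and the job is handed in when it is done.

Besides the shell and the picture viewer there is one more tool, called after "Emit:" as name([rows], argument=value, ...), one row to a line, values as JSON. play_rows: Moves the arm, as the interface text tells. Its arguments: {"type":"object","properties":{"deltas":{"type":"array"},"gripper":{"type":"number"},"force":{"type":"number"}},"required":["deltas"]}

```bash
mkdir -p pics; ls
python3 - <<'E'
from station import sense,snapshot,camera_model,grip_depth
import cv2,numpy as np
s=sense();print(s,grip_depth)
for n in("scene","top"):
    im=snapshot(n);cv2.imwrite(f"pics/{n}0.png",im[:,:,::-1])
    m=camera_model(n);print(n,{k:(np.round(v,4).tolist()) for k,v in m.items()})
m=camera_model("wrist");print({k:(np.round(v,4).tolist()) for k,v in m.items()})
E
```

```text
pics
{'t': 0.0, 'q': array([-1.38254549e+00,  5.28466700e-01,  1.43394088e+00, -7.14734105e-06,
        1.18139664e+00, -1.78483906e-01]), 'qd': array([-9.12544699e-04, -3.01705836e-04, -7.59142203e-04,  3.00809894e-04,
       -9.75488019e-04, -8.34945884e-05]), 'tau': array([-9.60859688e-04, -4.42351878e+01, -1.78025508e+01, -2.99094054e-04,
        8.47911928e-03,  9.90312515e-06]), 'tcp_pos': array([ 0.22400074, -0.58269082,  0.23032103]), 'tool_rot': array([-0.12894195,  0.6960336 , -0.69446983,  0.12892964]), 'force': array([ 0.23734572,  0.23915911, -0.73006906]), 'ft_torque': array([ 0.0227668 , -0.01703107,  0.03631678]), 'finger_gap': 0.9998483881794715} 0.0187
scene {'fx': 397.0523, 'fy': 397.0523, 'cx': 281.8884, 'cy': 212.1615, 'distortion': [0.0115, 0.0, 0.0, 0.0, 0.0], 'camera_from_world': [[-0.6288, 0.7773, -0.0208, 0.2806], [-0.544, -0.4207, 0.726, 0.3054], [0.5556, 0.4678, 0.6873, -1.3543], [0.0, 0.0, 0.0, 1.0]]}
top {'fx': 524.0322, 'fy': 524.0322, 'cx': 284.9316, 'cy': 213.4411, 'distortion': [-0.182, 0.0, 0.0, 0.0, 0.0], 'camera_from_world': [[0.0264, -0.9995, 0.0175, 0.0342], [0.9928, 0.0282, 0.1165, -0.5772], [-0.117, 0.0143, 0.993, -1.2048], [0.0, 0.0, 0.0, 1.0]]}
{'fx': 311.9335, 'fy': 311.9335, 'cx': 281.1091, 'cy': 208.0035, 'distortion': [-0.0575, 0.0, 0.0, 0.0, 0.0], 'camera_from_world': [[0.3584, -0.9336, -0.002, -0.623], [0.8841, 0.3401, -0.3206, 0.0422], [0.3, 0.1132, 0.9472, -0.382], [0.0, 0.0, 0.0, 1.0]]}
```

View pics/scene0.png

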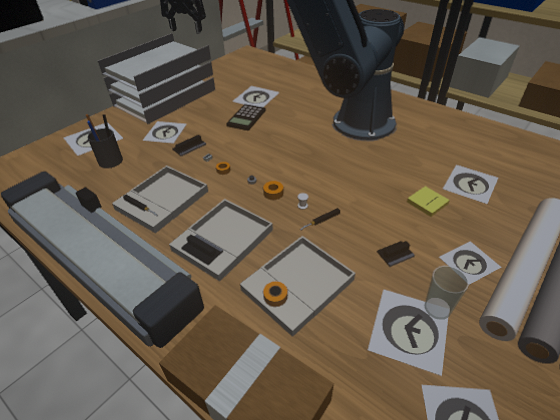

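View pics/top0.png

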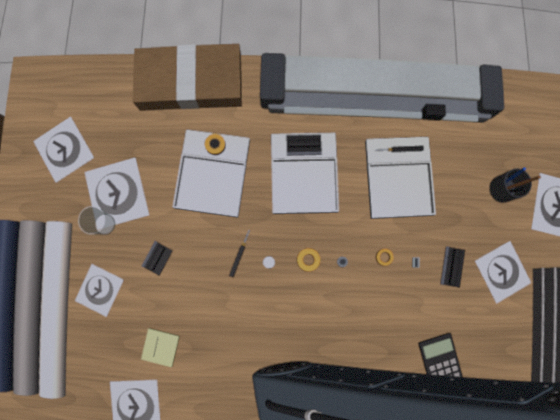

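Top view: trays left to right are tape (211,175), squeegee (305,175) and weeder (400,178). The loose row is short squeegee (157,258), weeder (240,260), spool (269,262), large roll (309,260), small roll (385,257) and long squeegee (453,267). There are also two unlisted bits near (342,262) and (416,262). I'll zoom in and measure.

```bash
cat > h.py <<'E'
import cv2,numpy as np
from station import sense,snapshot,camera_model,grip_depth
def ray(m,uv):
    K=np.array([[m['fx'],0,m['cx']],[0,m['fy'],m['cy']],[0,0,1.]])
    p=cv2.undistortPoints(np.array(uv,float).reshape(-1,1,2),K,np.array(m['distortion'],float)).reshape(-1,2)
    d=np.c_[p[:,0],-p[:,1],-np.ones(len(p))]
    T=np.array(m['camera_from_world']);R=T[:3,:3];return -R.T@T[:3,3],d@R
def onplane(m,uv,z):
    o,d=ray(m,uv);t=(z-o[2])/d[:,2];return o+d*t[:,None]
def proj(m,P):
    T=np.array(m['camera_from_world']);P=np.atleast_2d(P)
    c=P@T[:3,:3].T+T[:3,3];c=c*[1,-1,-1]
    K=np.array([[m['fx'],0,m['cx']],[0,m['fy'],m['cy']],[0,0,1.]])
    return cv2.projectPoints(c,np.zeros(3),np.zeros(3),K,np.array(m['distortion'],float))[0].reshape(-1,2)
E
python3 - <<'E'
from h import *
im=cv2.imread('pics/top0.png')
a=im[125:300,130:300];b=im[125:300,290:480]
cv2.imwrite('pics/za.png',cv2.resize(a,None,fx=3.4,fy=3.4,interpolation=2))
cv2.imwrite('pics/zb.png',cv2.resize(b,None,fx=3.4,fy=3.4,interpolation=2))
m=camera_model('top');hsv=cv2.cvtColor(im,cv2.COLOR_BGR2HSV)
dark=((hsv[:,:,2]<60)).astype(np.uint8)
for name,z,box in [('short',.015,(135,235,180,280)),('long',.015,(435,240,475,295)),('weeder',.014,(225,240,250,285)),('bit1',.01,(330,250,355,275)),('bit2',.01,(405,250,428,275))]:
    x0,y0,x1,y1=box;s=np.zeros_like(dark);s[y0:y1,x0:x1]=dark[y0:y1,x0:x1]
    c=max(cv2.findContours(s,0,1)[0],key=cv2.contourArea)
    P=onplane(m,c.reshape(-1,2),z)[:,:2].astype(np.float32)
    r=cv2.minAreaRect(P*1000);bx=cv2.boxPoints(r)
    e=max((bx[1]-bx[0],bx[2]-bx[1]),key=np.linalg.norm)
    print(name,np.round(r[0],1),np.round(r[1],1),'long dir deg',np.degrees(np.arctan2(e[1],e[0])))
am=((hsv[:,:,0]>12)&(hsv[:,:,0]<28)&(hsv[:,:,1]>185)&(hsv[:,:,2]>110)).astype(np.uint8)
for name,z,box in [('large',.024,(290,240,330,280)),('small',.018,(370,240,400,275)),('samp',.045,(200,130,230,160))]:
    x0,y0,x1,y1=box;s=np.zeros_like(am);s[y0:y1,x0:x1]=am[y0:y1,x0:x1]
    c=max(cv2.findContours(s,0,1)[0],key=cv2.contourArea)
    P=onplane(m,c.reshape(-1,2),z)[:,:2].astype(np.float32)
    print(name,cv2.minEnclosingCircle(P*1000),c.reshape(-1,2).min(0),c.reshape(-1,2).max(0))
E
```

```text
short [461.2 351.1] [39.3 64.3] long dir deg -24.485073
long [ 459.3 -365.6] [38.8 89.9] long dir deg -9.048731
weeder [462.3 161.2] [ 7.9 73.7] long dir deg -19.17732Traceback (most recent call last):
  File "<stdin>", line 10, in <module>
ValueError: max() iterable argument is empty
```

View pics/za.png

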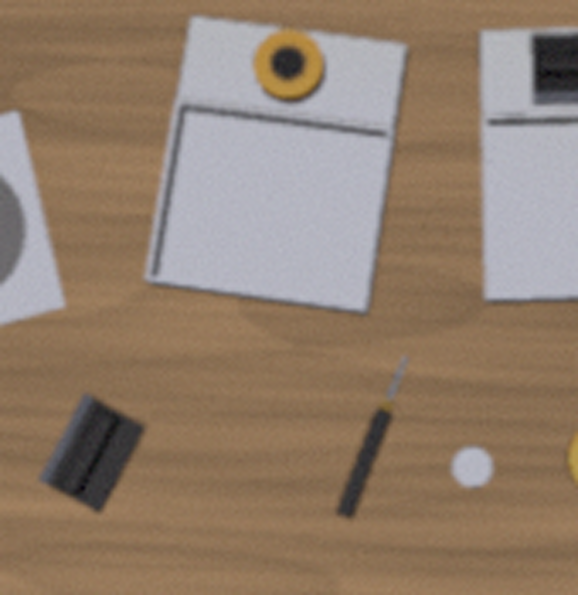

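View pics/zb.png

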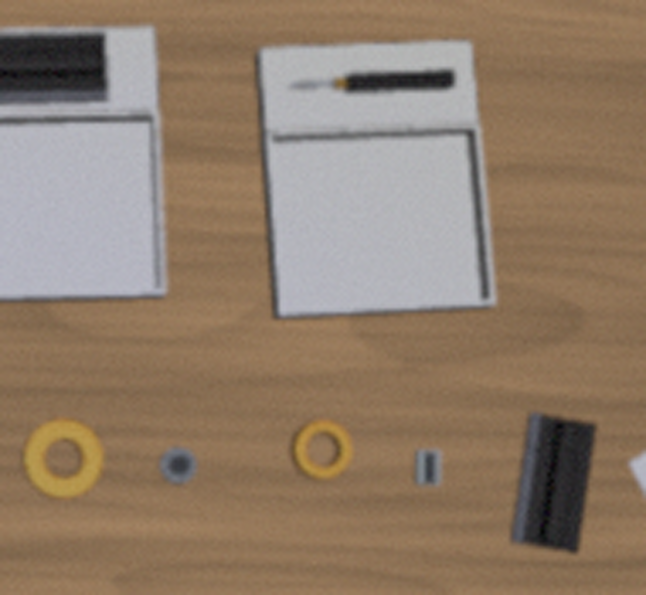

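Run:
```python
from h import *
im=cv2.imread('pics/top0.png')
m=camera_model('top');hsv=cv2.cvtColor(im,cv2.COLOR_BGR2HSV)
nw=((hsv[:,:,1]<80)|(hsv[:,:,2]<60)).astype(np.uint8)
am=((hsv[:,:,0]>10)&(hsv[:,:,0]<30)&(hsv[:,:,1]>150)&(hsv[:,:,2]>110)).astype(np.uint8)
print('wood',hsv[285,330],'roll',hsv[253,309],'felt',hsv[265,445])
def big(mask,box):
    x0,y0,x1,y1=box;s=np.zeros_like(mask);s[y0:y1,x0:x1]=mask[y0:y1,x0:x1]
    return max(cv2.findContours(s,0,1)[0],key=cv2.contourArea).reshape(-1,2)
for name,z,box in [('short',.006,(135,235,180,280)),('long',.006,(435,240,475,295)),('weeder',.014,(225,225,255,285)),('spool',.034,(258,252,280,272)),('bit1',.01,(330,250,355,275)),('bit2',.01,(405,250,428,275)),
  ('trayT',.025,(168,122,255,222)),('trayS',.025,(264,122,345,222)),('trayW',.025,(358,128,442,225)),('glass?',.1,(70,200,90,240))]:
    try:
        c=big(nw,box)
    except Exception as e: print(name,e);continue
    P=onplane(m,c,z)[:,:2].astype(np.float32)
    r=cv2.minAreaRect(P*1000);bx=cv2.boxPoints(r)
    e=max((bx[1]-bx[0],bx[2]-bx[1]),key=np.linalg.norm)
    print(name,np.round(r[0],1),np.round(r[1],1),'deg',np.degrees(np.arctan2(e[1],e[0])))
for name,z,box in [('large',.024,(290,240,330,280)),('small',.018,(370,240,400,275)),('samp',.045,(200,130,230,160))]:
    c=big(am,box); P=onplane(m,c,z)[:,:2].astype(np.float32)
    print(name,cv2.minEnclosingCircle(P*1000))
s=camera_model('scene');
```

```text
wood [ 15  99 139] roll [ 21 146 164] felt [117  27  96]
short [462.7 357. ] [51.6 70.4] deg -26.494873
long [ 460.7 -364.3] [51.4 95.3] deg -8.565704
weeder [461.3 162. ] [11.  75.9] deg -19.509888
spool [460.6  85.4] [28.  30.4] deg -88.39942
bit1 [467.4 -90.7] [25.4 27.3] deg -43.989326
bit2 [ 468.2 -271.2] [26.8 20. ] deg 0.36105755
trayT [672.5 230.5] [164.  199.8] deg -6.551036
trayS [678.7   6. ] [199.5 163.7] deg 2.5349686
trayW [ 675.9 -228.4] [199.8 165. ] deg 4.341735
glass? [539.8 511.2] [64.5 28.9] deg 3.922776
large ((488.25433349609375, -13.050359725952148), 15.80040168762207)
small ((480.2373962402344, -190.74757385253906), 20.294605255126953)
samp ((736.758056640625, 222.6925811767578), 22.928699493408203)
```

```bash
cat >> h.py <<'E'
from scipy.spatial.transform import Rotation as Ro
def toolR(jawdeg):  # tool y down, z = jaw dir (horizontal)
    a=np.radians(jawdeg);z=np.array([np.cos(a),np.sin(a),0]);y=np.array([0,0,-1.]);x=np.cross(y,z)
    return Ro.from_matrix(np.c_[x,y,z])
def jaw(s=None):
    s=s or sense();z=Ro.from_quat(s['tool_rot']).as_matrix()[:,2];return np.degrees(np.arctan2(z[1],z[0]))
def deltas(pts,s=None):
    """pts: list of (x,y,z,jawdeg) in m; nearest half turn NOT chosen automatically"""
    s=s or sense();R=Ro.from_quat(s['tool_rot']);print('tcp',np.round(s['tcp_pos'],4),'jaw',round(jaw(s),2),'gap',round(s['finger_gap'],3),'F',np.round(s['force'],1),'q',np.round(s['q'],2),'t',round(s['t'],2))
    for x,y,z,j in pts:
        d=R.inv().apply(np.array([x,y,z])-s['tcp_pos']);r=(R.inv()*toolR(j)).as_rotvec()
        print(np.round(np.r_[d,r],4).tolist())
E
python3 - <<'E'
from h import *
im=cv2.imread('pics/top0.png')
m=camera_model('top');hsv=cv2.cvtColor(im,cv2.COLOR_BGR2HSV)
am=((hsv[:,:,0]>10)&(hsv[:,:,0]<30)&(hsv[:,:,1]>128)).astype(np.uint8)
for name,z,box in [('large',.024,(290,240,330,280)),('small',.018,(370,240,400,275)),('samp',.045,(200,130,230,160))]:
    x0,y0,x1,y1=box;s=np.zeros_like(am);s[y0:y1,x0:x1]=am[y0:y1,x0:x1]
    c=max(cv2.findContours(s,0,1)[0],key=cv2.contourArea).reshape(-1,2); P=onplane(m,c,z)[:,:2].astype(np.float32)
    print(name,cv2.minEnclosingCircle(P*1000))
    print(np.round(onplane(m,[c.mean(0)],z)[0]*1000,1))
print(Ro.from_quat(sense()['tool_rot']).as_matrix().round(3))
deltas([(.4607,-.3643,.15,81.4),(.4607,-.3643,.15,-98.6)])
E
```

```text
large ((469.8278503417969, -7.915186882019043), 28.213624954223633)
[469.7  -8.1  24. ]
small ((481.0320129394531, -190.8714141845703), 21.851787567138672)
[ 480.7 -191.4   18. ]
samp ((737.7987670898438, 221.6768035888672), 24.3057804107666)
[737.1 222.6  45. ]
[[-0.933 -0.     0.359]
 [-0.359  0.002 -0.933]
 [-0.    -1.    -0.002]]
tcp [ 0.224  -0.5828  0.2304] jaw -68.98 gap 1.003 F [ 0.2  0.6 -0.5] q [-1.38  0.53  1.43  0.    1.18 -0.18] t 0.1
[-0.2992, 0.0808, -0.1189, 0.0002, -2.6246, -0.0027]
[-0.2992, 0.0808, -0.1189, 0.002, 0.5169, 0.0002]
```

Emit:
play_rows([
  [-0.299, 0.08, -0.119, 0, 0.517, 0],
  [-0.299, 0.08, -0.119, 0, 0.517, 0],
  [-0.299, 0.08, -0.119, 0, 0.517, 0],
  [-0.299, 0.08, -0.119, 0, 0.517, 0],
  [-0.299, 0.08, -0.119, 0, 0.517, 0],
  [-0.299, 0.08, -0.119, 0, 0.517, 0],
  [-0.299, 0.08, -0.119, 0, 0.517, 0],
  [-0.299, 0.08, -0.119, 0, 0.517, 0],
  [-0.299, 0.08, -0.119, 0, 0.517, 0],
], gripper=0.04, force=30)

```text
t: 1.0
tcp_pos: [0.4608, -0.3644, 0.1508]
tool_rot: [0.052, 0.705, -0.705, -0.053]
force: [-0.9, 0.1, -0.7]
finger_gap: 0.47
```

Run:
```python
from h import *
deltas([(.4607,-.3643,.009,-98.6)])
m=camera_model('wrist');im=snapshot('wrist');bgr=im[:,:,::-1].copy()
cv2.imwrite('pics/w1.png',bgr)
a=np.radians(-8.57);ax=np.array([np.cos(a),np.sin(a)]);ay=np.array([-ax[1],ax[0]])
c=np.array([.4607,-.3643])
for (hx,hy,z) in [(.0475,.025,.006),(.0445,.008,.026)]:
    P=np.array([np.r_[c+sx*hx*ax+sy*hy*ay,z] for sx,sy in [(1,1),(1,-1),(-1,-1),(-1,1)]])
    uv=proj(m,P);print(uv.round())
    cv2.polylines(bgr,[uv.round().astype(int)],True,(0,0,255),1)
cv2.imwrite('pics/w1o.png',bgr)
```

```text
tcp [ 0.4608 -0.3644  0.1508] jaw -98.48 gap 0.47 F [-0.9  0.1 -0.7] q [-0.86  0.58  1.6  -0.    0.96  0.86] t 1.0
[-0.0001, 0.1418, -0.0, 0.0003, 0.0021, 0.0011]
[[254. 142.]
 [309. 142.]
 [306. 238.]
 [257. 238.]]
[[273. 149.]
 [291. 149.]
 [290. 243.]
 [273. 243.]]
```

View pics/w1o.png

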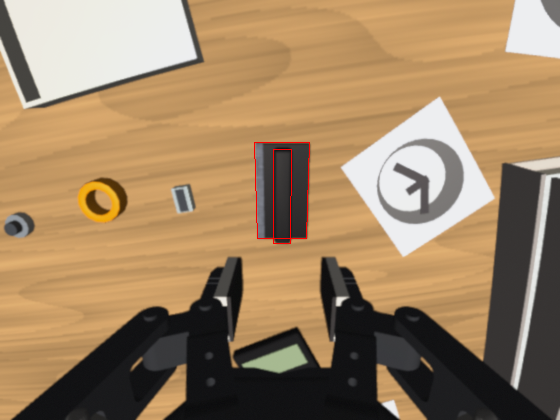

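The drawn outline from the top-view measurement matches the long squeegee in the wrist picture (plate corners about (254,142) to (306,238)). Descending and gripping.

Emit:
play_rows([
  [0, 0.05, 0, 0, 0, 0],
  [0, 0.1, 0, 0, 0, 0],
  [0, 0.13, 0, 0, 0, 0],
  [0, 0.142, 0, 0, 0, 0],
  [0, 0.142, 0, 0, 0, 0],
])

```text
t: 1.55
tcp_pos: [0.4592, -0.3657, 0.0081]
tool_rot: [0.053, 0.706, -0.704, -0.054]
force: [-0.0, 0.7, 0.1]
finger_gap: 0.473
```

Emit:
play_rows([
  [0, 0, 0, 0, 0, 0],
  [0, 0, 0, 0, 0, 0],
  [0, 0, 0, 0, 0, 0],
  [0, 0, 0, 0, 0, 0],
  [0, 0, 0, 0, 0, 0],
], gripper=0.0, force=40)

```text
t: 2.05
tcp_pos: [0.4616, -0.3665, 0.0114]
tool_rot: [-0.054, -0.704, 0.706, 0.052]
force: [-0.6, -0.6, 6.7]
finger_gap: 0.173
```

Emit:
play_rows([
  [0, -0.02, 0, 0, 0, 0],
  [0, -0.06, 0, 0, 0, 0],
  [0, -0.1, 0, 0, 0, 0],
  [0, -0.1, 0, 0, 0, 0],
])

```text
t: 2.45
tcp_pos: [0.4635, -0.3679, 0.1152]
tool_rot: [-0.056, -0.702, 0.708, 0.05]
force: [0.1, -0.5, -0.4]
finger_gap: 0.17
```

Run:
```python
from h import *
# squeegee tray: centre (.6477,.0046), yaw 2.5 ; long at tray y=-0.036
c=np.array([.6477,.0046]);a=np.radians(2.5);ax=np.array([np.cos(a),np.sin(a)]);ay=np.array([-ax[1],ax[0]])
g=c-.036*ay;print(g)
m=camera_model('wrist');im=snapshot('wrist');cv2.imwrite('pics/w2.png',im[:,:,::-1])
deltas([(*g,.11,-87.5),(*g,.014,-87.5)])
```

```text
[ 0.6492703  -0.03136574]
tcp [ 0.4623 -0.3666  0.1128] jaw -98.58 gap 0.175 F [-0.  -0.1 -0.4] q [-0.86  0.64  1.63  0.    0.87  0.86] t 2.5
[-0.1349, 0.0018, -0.3594, -0.0054, -0.1934, -0.0053]
[-0.1343, 0.0978, -0.3599, -0.0054, -0.1934, -0.0053]
```

View pics/w2.png

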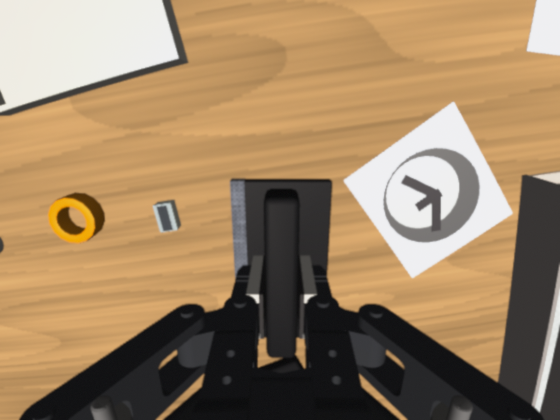

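```bash
cat >> h.py <<'E'
def plan(cmd,pts):
    """cmd=(x,y,z,jaw) commanded now; print deltas to each absolute pt (x,y,z,jaw)"""
    R=toolR(cmd[3])
    for p in pts:
        d=R.inv().apply(np.array(p[:3])-np.array(cmd[:3]));dj=(p[3]-cmd[3]+180)%360-180
        print(np.round(p,4).tolist(),'->',np.round([*d,0,-np.radians(dj),0],3).tolist(),'rows',int(np.ceil(max(np.linalg.norm(d)/.05,abs(dj)/8.59))))
def tray(c,yaw,px,py):
    a=np.radians(yaw);return np.array(c)+px*np.array([np.cos(a),np.sin(a)])+py*np.array([-np.sin(a),np.cos(a)])
T=((.6417,.2340),-6.55);S=((.6477,.0046),2.5);W=((.645,-.2307),4.34)
E
python3 -c "
from h import *
g=tray(*S,0,-.036)
plan((.4605,-.3647,.109,-98.6),[(*g,.109,-87.5)])"
```

```text
[0.6493, -0.0314, 0.109, -87.5] -> [-0.137, 0.0, -0.358, 0.0, -0.194, 0.0] rows 8
```

Emit:
play_rows([
  [-0.137, 0, -0.358, 0, -0.194, 0],
  [-0.137, 0, -0.358, 0, -0.194, 0],
  [-0.137, 0, -0.358, 0, -0.194, 0],
  [-0.137, 0, -0.358, 0, -0.194, 0],
  [-0.137, 0, -0.358, 0, -0.194, 0],
  [-0.137, 0, -0.358, 0, -0.194, 0],
  [-0.137, 0, -0.358, 0, -0.194, 0],
  [-0.137, 0, -0.358, 0, -0.194, 0],
  [-0.137, 0, -0.358, 0, -0.194, 0],
  [-0.137, 0, -0.358, 0, -0.194, 0],
])

```text
t: 3.5
tcp_pos: [0.6486, -0.0304, 0.1079]
tool_rot: [-0.017, 0.707, -0.707, 0.015]
force: [-0.3, 0.8, 0.6]
finger_gap: 0.176
```

Run:
```python
from h import *
s=sense();print(s['tcp_pos'],jaw(s))
m=camera_model('wrist');im=snapshot('wrist')[:,:,::-1].copy()
for z in (.025,):
    P=[np.r_[tray(*S,x,y),z] for x,y in [(.0665,.079),(.0665,-.079),(-.0665,-.079),(-.0665,.079)]]
    cv2.polylines(im,[proj(m,P).round().astype(int)],True,(0,0,255),1)
cv2.imwrite('pics/w3.png',im)
```

```text
[ 0.64859999 -0.03044733  0.10792663] -87.35356148331752
```

View pics/w3.png

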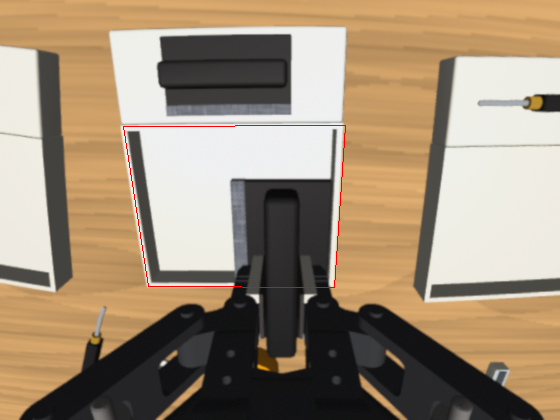

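The squeegee tray's outline fits the picture (top edge at row 123, sides at columns 125–345), so I'll lower the squeegee.

Emit:
play_rows([
  [0, 0.03, 0, 0, 0, 0],
  [0, 0.065, 0, 0, 0, 0],
  [0, 0.085, 0, 0, 0, 0],
  [0, 0.09, 0, 0, 0, 0],
  [0, 0.092, 0, 0, 0, 0],
  [0, 0.094, 0, 0, 0, 0],
  [0, 0.094, 0, 0, 0, 0],
])

```text
t: 4.25
tcp_pos: [0.6503, -0.0322, 0.0164]
tool_rot: [0.015, -0.707, 0.707, -0.016]
force: [-0.1, -0.4, -0.4]
finger_gap: 0.175
```

Emit:
play_rows([
  [0, 0.001, 0, 0, 0, 0],
  [0, 0.001, 0, 0, 0, 0],
  [0, 0.002, 0, 0, 0, 0],
  [0, 0.002, 0, 0, 0, 0],
])

```text
t: 4.65
tcp_pos: [0.6505, -0.0318, 0.0154]
tool_rot: [0.015, -0.707, 0.707, -0.016]
force: [-1.6, -0.6, 8.7]
finger_gap: 0.174
```

Emit:
play_rows([
  [0, 0, 0, 0, 0, 0],
  [0, 0, 0, 0, 0, 0],
  [0, 0, 0, 0, 0, 0],
  [0, -0.02, 0, 0, 0, 0],
  [0, -0.06, 0, 0, 0, 0],
  [0, -0.1, 0, 0, 0, 0],
  [0, -0.137, 0, 0, 0, 0],
], gripper=0.035)

```text
t: 5.35
tcp_pos: [0.6495, -0.0315, 0.1514]
tool_rot: [-0.016, 0.707, -0.707, 0.015]
force: [1.2, -0.2, -0.6]
finger_gap: 0.41
```

Run:
```python
from h import *
print(sense()['tcp_pos'],sense()['finger_gap'])
im=snapshot('wrist')[:,:,::-1];cv2.imwrite('pics/w4.png',im)
# cmd now
plan((.6493,-.0314,.150,-87.5),[(.4627,.357,.15,-116.5)])
```

```text
[ 0.64946753 -0.03151733  0.15144389] 0.40960870721148657
[0.4627, 0.357, 0.15, -116.5] -> [0.169, -0.0, -0.396, 0.0, 0.506, 0.0] rows 9
```

View pics/w4.png

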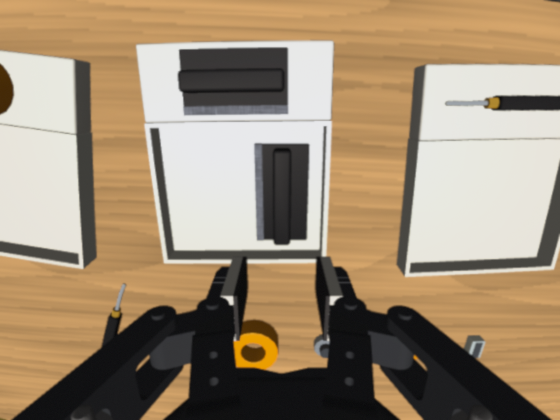

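The long squeegee lies in the tray, right half (plate about (255,143)–(308,242)). Next I'll check the glass's place before going to the short squeegee.

Run:
```python
from h import *
m=camera_model('top')
print(onplane(m,[(104,224)],0),onplane(m,[(92,221)],.1))
print(onplane(camera_model('scene'),[(440,306)],0.0))
```

```text
[[0.54117378 0.49423951 0.        ]] [[0.53843775 0.48941696 0.1       ]]
[[0.53647381 0.49459815 0.        ]]
```

Emit:
play_rows([
  [0.169, 0, -0.396, 0, 0.506, 0],
  [0.169, 0, -0.396, 0, 0.506, 0],
  [0.169, 0, -0.396, 0, 0.506, 0],
  [0.169, 0, -0.396, 0, 0.506, 0],
  [0.169, 0, -0.396, 0, 0.506, 0],
  [0.169, 0, -0.396, 0, 0.506, 0],
  [0.169, 0, -0.396, 0, 0.506, 0],
  [0.169, 0, -0.396, 0, 0.506, 0],
  [0.169, 0, -0.396, 0, 0.506, 0],
  [0.169, 0, -0.396, 0, 0.506, 0],
])

```text
t: 6.4
tcp_pos: [0.4608, 0.3602, 0.1499]
tool_rot: [0.16, 0.689, -0.689, -0.16]
force: [-0.1, -1.3, -0.7]
finger_gap: 0.41
```

Run:
```python
from h import *
s=sense();print(s['tcp_pos'],jaw(s),s['q'])
m=camera_model('wrist');bgr=snapshot('wrist')[:,:,::-1].copy()
a=np.radians(-26.5);ax=np.array([np.cos(a),np.sin(a)]);ay=np.array([-ax[1],ax[0]])
c=np.array([.4627,.357])
for (hx,hy,z) in [(.035,.025,.006),(.032,.008,.026)]:
    P=np.array([np.r_[c+sx*hx*ax+sy*hy*ay,z] for sx,sy in [(1,1),(1,-1),(-1,-1),(-1,1)]])
    cv2.polylines(bgr,[proj(m,P).round().astype(int)],True,(0,0,255),1)
cv2.imwrite('pics/w5.png',bgr)
```

```text
[0.46076903 0.36015342 0.14991896] -116.15351423302921 [4.71918765e-01 5.78041404e-01 1.61115846e+00 1.33963278e-03
 9.52916400e-01 2.49840354e+00]
```

View pics/w5.png

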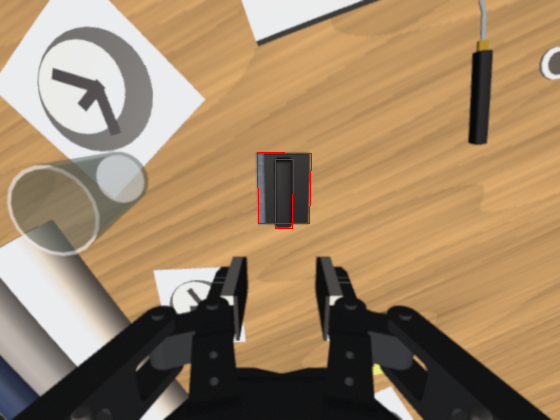

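The short squeegee sits at (258–310, 153–223), matching the drawn outline. The glass is at about (0.54, 0.49), 150 mm away. Gripping.

Emit:
play_rows([
  [0, 0.05, 0, 0, 0, 0],
  [0, 0.1, 0, 0, 0, 0],
  [0, 0.128, 0, 0, 0, 0],
  [0, 0.139, 0, 0, 0, 0],
  [0, 0.139, 0, 0, 0, 0],
])

```text
t: 6.95
tcp_pos: [0.4633, 0.3551, 0.0098]
tool_rot: [-0.162, -0.687, 0.689, 0.163]
force: [0.1, -0.2, 0.6]
finger_gap: 0.408
```

Emit:
play_rows([
  [0, 0, 0, 0, 0, 0],
  [0, 0, 0, 0, 0, 0],
  [0, 0, 0, 0, 0, 0],
  [0, 0, 0, 0, 0, 0],
  [0, 0, 0, 0, 0, 0],
], gripper=0.0, force=40)

```text
t: 7.45
tcp_pos: [0.4645, 0.3571, 0.0129]
tool_rot: [0.163, 0.689, -0.688, -0.161]
force: [0.4, -0.0, 5.9]
finger_gap: 0.173
```

Emit:
play_rows([
  [0, -0.02, 0, 0, 0, 0],
  [0, -0.06, 0, 0, 0, 0],
  [0, -0.1, 0, 0, 0, 0],
  [0, -0.1, 0, 0, 0, 0],
])

```text
t: 7.85
tcp_pos: [0.4668, 0.3586, 0.1169]
tool_rot: [0.165, 0.691, -0.686, -0.159]
force: [0.7, 0.3, -0.6]
finger_gap: 0.172
```

Run:
```python
from h import *
g=tray(*S,0,.037)
plan((.4627,.357,.111,-116.5),[(*g,.111,-87.5)])
```

```text
[0.6461, 0.0416, 0.111, -87.5] -> [-0.305, -0.0, 0.2, 0.0, -0.506, 0.0] rows 8
```

Emit:
play_rows([
  [-0.305, 0, 0.2, 0, -0.506, 0],
  [-0.305, 0, 0.2, 0, -0.506, 0],
  [-0.305, 0, 0.2, 0, -0.506, 0],
  [-0.305, 0, 0.2, 0, -0.506, 0],
  [-0.305, 0, 0.2, 0, -0.506, 0],
  [-0.305, 0, 0.2, 0, -0.506, 0],
  [-0.305, 0, 0.2, 0, -0.506, 0],
  [-0.305, 0, 0.2, 0, -0.506, 0],
  [-0.305, 0, 0.2, 0, -0.506, 0],
  [-0.305, 0, 0.2, 0, -0.506, 0],
])

```text
t: 8.85
tcp_pos: [0.6464, 0.0414, 0.1105]
tool_rot: [-0.016, 0.707, -0.707, 0.014]
force: [-1.4, 0.9, -0.1]
finger_gap: 0.175
```

Run:
```python
from h import *
s=sense();print(s['tcp_pos'],jaw(s))
cv2.imwrite('pics/w6.png',snapshot('wrist')[:,:,::-1])
```

```text
[0.64636865 0.04143791 0.11049367] -87.57029009409752
```

View pics/w6.png

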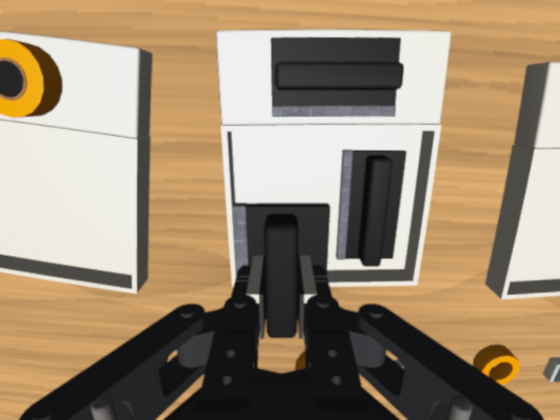

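Emit:
play_rows([
  [0, 0.03, 0, 0, 0, 0],
  [0, 0.065, 0, 0, 0, 0],
  [0, 0.085, 0, 0, 0, 0],
  [0, 0.091, 0, 0, 0, 0],
  [0, 0.094, 0, 0, 0, 0],
  [0, 0.095, 0, 0, 0, 0],
  [0, 0.096, 0, 0, 0, 0],
  [0, 0.096, 0, 0, 0, 0],
])

```text
t: 9.7
tcp_pos: [0.6483, 0.042, 0.0169]
tool_rot: [-0.015, 0.707, -0.707, 0.016]
force: [0.4, 1.7, 5.2]
finger_gap: 0.177
```

Contact at 5 N. Releasing.

Emit:
play_rows([
  [0, 0, 0, 0, 0, 0],
  [0, 0, 0, 0, 0, 0],
  [0, 0, 0, 0, 0, 0],
  [0, -0.02, 0, 0, 0, 0],
  [0, -0.06, 0, 0, 0, 0],
  [0, -0.1, 0, 0, 0, 0],
  [0, -0.135, 0, 0, 0, 0],
], gripper=0.035)

```text
t: 10.4
tcp_pos: [0.6475, 0.0414, 0.1519]
tool_rot: [0.015, -0.707, 0.707, -0.016]
force: [0.2, -0.0, 0.0]
finger_gap: 0.41
```

Run:
```python
from h import *
cv2.imwrite('pics/w7.png',snapshot('wrist')[:,:,::-1])
cv2.imwrite('pics/top1.png',snapshot('top')[:,:,::-1])
s=sense();print(s['tcp_pos'],s['finger_gap'])
# large roll: jaws along x-ish
plan((.6461,.0416,.150,-87.5),[(.4698,-.008,.14,0),(.4698,-.008,.14,-180),(.4620,.1620,.14,-109.5)])
```

```text
[0.65123694 0.04108767 0.15622056] 0.41363316428021435
[0.4698, -0.008, 0.14, 0.0] -> [0.178, 0.01, 0.042, 0.0, -1.527, 0.0] rows 11
[0.4698, -0.008, 0.14, -180.0] -> [0.178, 0.01, 0.042, 0.0, 1.614, 0.0] rows 11
[0.462, 0.162, 0.14, -109.5] -> [0.179, 0.01, -0.128, 0.0, 0.384, 0.0] rows 5
```

View pics/w7.png

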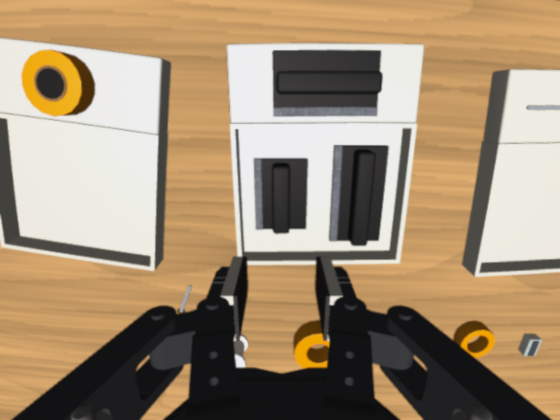

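Both squeegees lie flat side by side in the tray (columns 255–308 and 332–387). Next is the weeder.

Emit:
play_rows([
  [0.179, 0.01, -0.128, 0, 0.384, 0],
  [0.179, 0.01, -0.128, 0, 0.384, 0],
  [0.179, 0.01, -0.128, 0, 0.384, 0],
  [0.179, 0.01, -0.128, 0, 0.384, 0],
  [0.179, 0.01, -0.128, 0, 0.384, 0],
  [0.179, 0.01, -0.128, 0, 0.384, 0],
  [0.179, 0.01, -0.128, 0, 0.384, 0],
])

```text
t: 11.2
tcp_pos: [0.4634, 0.1617, 0.1402]
tool_rot: [-0.12, -0.697, 0.697, 0.119]
force: [0.2, 1.1, 0.3]
finger_gap: 0.407
```

Run:
```python
from h import *
s=sense();print(s['tcp_pos'],jaw(s),s['q'])
m=camera_model('wrist');bgr=snapshot('wrist')[:,:,::-1].copy()
hsv=cv2.cvtColor(bgr,cv2.COLOR_BGR2HSV)
d=(hsv[:,:,2]<50).astype(np.uint8);d[245:]=0;d[:, :200]=0;d[:,360:]=0
c=max(cv2.findContours(d,0,1)[0],key=cv2.contourArea).reshape(-1,2)
P=onplane(m,c,.010)[:,:2].astype(np.float32)*1000;r=cv2.minAreaRect(P);b=cv2.boxPoints(r)
e=max((b[1]-b[0],b[2]-b[1]),key=np.linalg.norm);print(r,np.degrees(np.arctan2(e[1],e[0])),c.min(0),c.max(0))
a=np.radians(-19.5);ax=np.array([np.cos(a),np.sin(a)]);ay=np.array([-ax[1],ax[0]])
for (hx,hy,z) in [(.04,.006,.014)]:
    Q=np.array([np.r_[np.array([.462,.162])+sx*hx*ax+sy*hy*ay,z] for sx,sy in [(1,1),(1,-1),(-1,-1),(-1,1)]])
    cv2.polylines(bgr,[proj(m,Q).round().astype(int)],True,(0,0,255),1)
cv2.imwrite('pics/w8.png',bgr)
```

```text
[0.46338466 0.16170112 0.14016177] -109.4403106838133 [ 1.07788481e-01  4.92051252e-01  1.85368077e+00 -4.16400229e-04
  7.94931995e-01  2.01817378e+00]
((458.4814758300781, 164.37741088867188), (8.617081642150879, 71.53422546386719), 70.24015045166016) -19.75984 [276 164] [285 238]
```

View pics/w8.png

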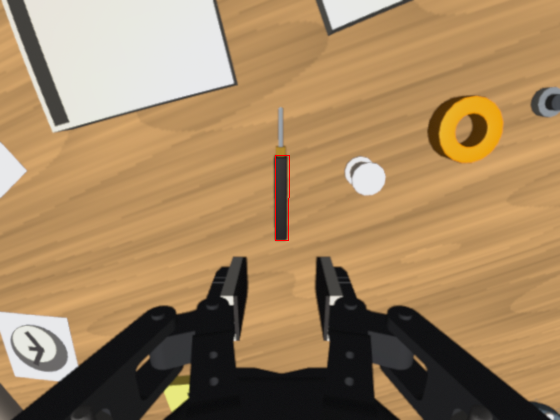

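The weeder's handle matches the drawn outline (columns 275–289, rows 155–240), and the spool at (366,178) is clear of the jaws.

Emit:
play_rows([
  [0, 0.05, 0, 0, 0, 0],
  [0, 0.1, 0, 0, 0, 0],
  [0, 0.125, 0, 0, 0, 0],
  [0, 0.134, 0, 0, 0, 0],
  [0, 0.134, 0, 0, 0, 0],
])

```text
t: 11.75
tcp_pos: [0.4636, 0.1609, 0.0051]
tool_rot: [-0.12, -0.697, 0.697, 0.121]
force: [-0.2, 0.6, 1.1]
finger_gap: 0.411
```

Emit:
play_rows([
  [0, 0, 0, 0, 0, 0],
  [0, 0, 0, 0, 0, 0],
  [0, 0, 0, 0, 0, 0],
  [0, 0, 0, 0, 0, 0],
  [0, 0, 0, 0, 0, 0],
], gripper=0.0, force=40)

```text
t: 12.25
tcp_pos: [0.464, 0.1617, 0.0077]
tool_rot: [0.121, 0.697, -0.697, -0.119]
force: [0.0, -0.7, 7.9]
finger_gap: 0.122
```

Emit:
play_rows([
  [0, -0.02, 0, 0, 0, 0],
  [0, -0.06, 0, 0, 0, 0],
  [0, -0.1, 0, 0, 0, 0],
  [0, -0.1, 0, 0, 0, 0],
])

```text
t: 12.65
tcp_pos: [0.466, 0.1622, 0.1109]
tool_rot: [0.123, 0.698, -0.696, -0.116]
force: [1.2, -0.5, -0.6]
finger_gap: 0.121
```

Run:
```python
from h import *
cv2.imwrite('pics/w9.png',snapshot('wrist')[:,:,::-1])
hd=-75.5;a=np.radians(hd)
g=np.array(W[0])-.0205*np.array([np.cos(a),np.sin(a)])
plan((.4620,.1620,.106,-109.5),[(*g,.106,-165.5)])
```

```text
[0.6399, -0.2109, 0.106, -165.5] -> [-0.292, 0.0, 0.292, 0.0, 0.977, 0.0] rows 9
```

View pics/w9.png

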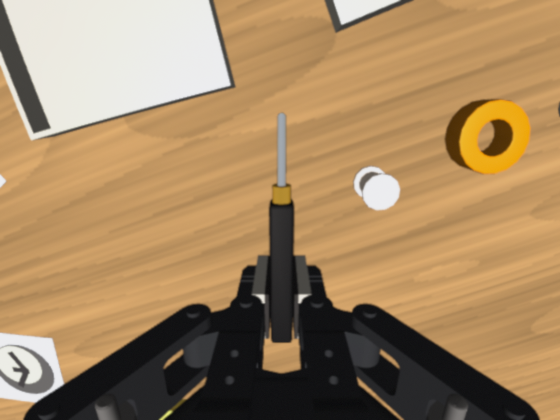

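Emit:
play_rows([
  [-0.292, 0, 0.292, 0, 0.977, 0],
  [-0.292, 0, 0.292, 0, 0.977, 0],
  [-0.292, 0, 0.292, 0, 0.977, 0],
  [-0.292, 0, 0.292, 0, 0.977, 0],
  [-0.292, 0, 0.292, 0, 0.977, 0],
  [-0.292, 0, 0.292, 0, 0.977, 0],
  [-0.292, 0, 0.292, 0, 0.977, 0],
  [-0.292, 0, 0.292, 0, 0.977, 0],
  [-0.292, 0, 0.292, 0, 0.977, 0],
  [-0.292, 0, 0.292, 0, 0.977, 0],
  [-0.292, 0, 0.292, 0, 0.977, 0],
])

```text
t: 13.8
tcp_pos: [0.6388, -0.2093, 0.1046]
tool_rot: [-0.431, -0.559, 0.559, 0.435]
force: [1.0, -0.3, -0.3]
finger_gap: 0.124
```

Run:
```python
from h import *
s=sense();print(s['tcp_pos'],jaw(s),s['q'][5])
m=camera_model('wrist');im=snapshot('wrist')[:,:,::-1].copy()
P=[np.r_[tray(*W,x,y),.025] for x,y in [(.0665,.079),(.0665,-.079),(-.0665,-.079),(-.0665,.079)]]
cv2.polylines(im,[proj(m,P).round().astype(int)],True,(0,0,255),1)
cv2.imwrite('pics/w10.png',im)
```

```text
[ 0.63880756 -0.20934319  0.1046011 ] -165.4694270422401 2.4047920182836804
```

View pics/w10.png

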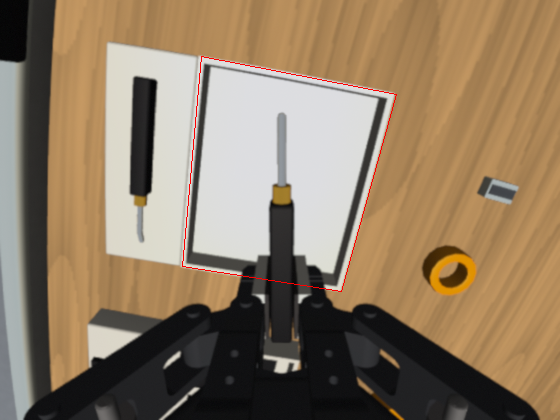

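The hook is centred over its tray, whose outline fits. Lowering.

Emit:
play_rows([
  [0, 0.03, 0, 0, 0, 0],
  [0, 0.065, 0, 0, 0, 0],
  [0, 0.085, 0, 0, 0, 0],
  [0, 0.09, 0, 0, 0, 0],
  [0, 0.093, 0, 0, 0, 0],
  [0, 0.094, 0, 0, 0, 0],
  [0, 0.095, 0, 0, 0, 0],
  [0, 0.095, 0, 0, 0, 0],
])

```text
t: 14.65
tcp_pos: [0.6413, -0.2113, 0.0125]
tool_rot: [0.433, 0.559, -0.559, -0.432]
force: [-0.4, 0.5, -0.5]
finger_gap: 0.122
```

Emit:
play_rows([
  [0, 0.001, 0, 0, 0, 0],
  [0, 0.001, 0, 0, 0, 0],
  [0, 0.002, 0, 0, 0, 0],
  [0, 0.002, 0, 0, 0, 0],
])

```text
t: 15.05
tcp_pos: [0.6413, -0.2114, 0.0117]
tool_rot: [0.433, 0.559, -0.559, -0.432]
force: [-1.9, 1.9, 10.4]
finger_gap: 0.12
```

Emit:
play_rows([
  [0, 0, 0, 0, 0, 0],
  [0, 0, 0, 0, 0, 0],
  [0, 0, 0, 0, 0, 0],
  [0, -0.02, 0, 0, 0, 0],
  [0, -0.06, 0, 0, 0, 0],
  [0, -0.1, 0, 0, 0, 0],
  [0, -0.141, 0, 0, 0, 0],
], gripper=0.035)

```text
t: 15.75
tcp_pos: [0.6401, -0.2109, 0.1508]
tool_rot: [-0.432, -0.559, 0.559, 0.433]
force: [0.3, -0.8, -0.3]
finger_gap: 0.409
```

Run:
```python
from h import *
cv2.imwrite('pics/w11.png',snapshot('wrist')[:,:,::-1])
s=sense();print(s['tcp_pos'],s['finger_gap'],jaw(s))
# small roll: jaws roughly along -x (180)
plan((.6399,-.2109,.150,-165.5),[(.4810,-.1911,.14,-170)])
```

```text
[ 0.64446291 -0.21288266  0.1591643 ] 0.4088543289068815 -165.45522257600277
[0.481, -0.1911, 0.14, -170.0] -> [0.059, 0.01, 0.149, 0.0, 0.079, 0.0] rows 4
```

View pics/w11.png

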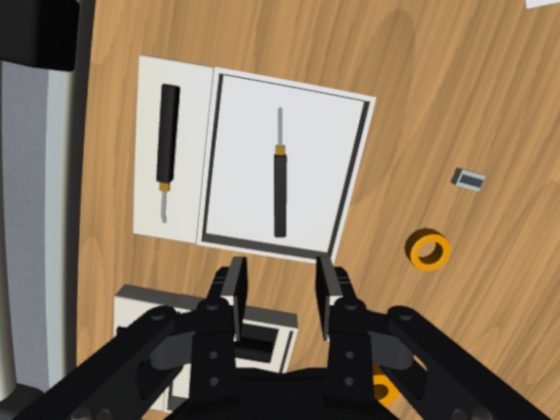

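The weeder lies flat in its tray ((280,108)–(280,237)). Now the small roll, with the jaws turned to lie along x.

Run:
```python
from h import *
plan((.6399,-.2109,.150,-165.5),[(.4810,-.1911,.14,-85)])
plan((.4810,-.1911,.14,-85),[(.4810,-.1911,.14,0)])
```

```text
[0.481, -0.1911, 0.14, -85.0] -> [0.059, 0.01, 0.149, 0.0, -1.405, 0.0] rows 10
[0.481, -0.1911, 0.14, 0.0] -> [0.0, 0.0, 0.0, 0.0, -1.484, 0.0] rows 10
```

Emit:
play_rows([
  [0.059, 0.01, 0.149, 0, -1.405, 0],
  [0.059, 0.01, 0.149, 0, -1.405, 0],
  [0.059, 0.01, 0.149, 0, -1.405, 0],
  [0.059, 0.01, 0.149, 0, -1.405, 0],
  [0.059, 0.01, 0.149, 0, -1.405, 0],
  [0.059, 0.01, 0.149, 0, -1.405, 0],
  [0.059, 0.01, 0.149, 0, -1.405, 0],
  [0.059, 0.01, 0.149, 0, -1.405, 0],
  [0.059, 0.01, 0.149, 0, -1.405, 0],
  [0.059, 0.01, 0.149, 0, -1.405, 0],
  [0.059, 0.01, 0.149, 0, -1.405, 0],
], gripper=0.06)

```text
t: 16.9
tcp_pos: [0.4815, -0.1913, 0.14]
tool_rot: [-0.031, 0.707, -0.706, 0.031]
force: [-0.4, 0.1, -0.1]
finger_gap: 0.702
```

Emit:
play_rows([
  [0, 0, 0, 0, -1.484, 0],
  [0, 0, 0, 0, -1.484, 0],
  [0, 0, 0, 0, -1.484, 0],
  [0, 0, 0, 0, -1.484, 0],
  [0, 0, 0, 0, -1.484, 0],
  [0, 0, 0, 0, -1.484, 0],
  [0, 0, 0, 0, -1.484, 0],
  [0, 0, 0, 0, -1.484, 0],
  [0, 0, 0, 0, -1.484, 0],
  [0, 0, 0, 0, -1.484, 0],
  [0, 0, 0, 0, -1.484, 0],
  [0, 0, 0, 0, -1.484, 0],
])

```text
t: 18.1
tcp_pos: [0.4816, -0.1913, 0.1402]
tool_rot: [-0.499, 0.501, -0.501, 0.499]
force: [-0.4, 1.1, -0.8]
finger_gap: 0.704
```

Run:
```python
from h import *
s=sense();print(s['tcp_pos'],jaw(s),s['q'][5])
m=camera_model('wrist');im=snapshot('wrist')[:,:,::-1].copy()
th=np.linspace(0,2*np.pi,40)
for r in(.021,.0125):
    P=np.c_[.481+r*np.cos(th),-.1911+r*np.sin(th),0*th+.018]
    cv2.polylines(im,[proj(m,P).round().astype(int)],True,(0,0,255),1)
cv2.imwrite('pics/w12.png',im)
```

```text
[ 0.48159051 -0.19130304  0.1401693 ] -0.1441989499557412 -0.5915018141333397
```

View pics/w12.png

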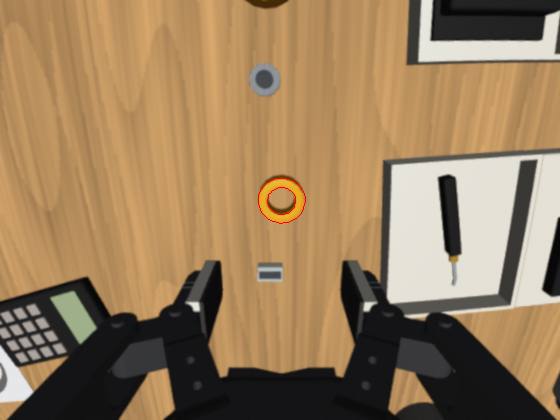

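Emit:
play_rows([
  [0, 0.05, 0, 0, 0, 0],
  [0, 0.1, 0, 0, 0, 0],
  [0, 0.128, 0, 0, 0, 0],
  [0, 0.138, 0, 0, 0, 0],
  [0, 0.138, 0, 0, 0, 0],
])

```text
t: 18.65
tcp_pos: [0.4811, -0.191, 0.0012]
tool_rot: [-0.5, 0.501, -0.499, 0.5]
force: [0.2, 0.4, 0.9]
finger_gap: 0.703
```

Emit:
play_rows([
  [0, 0, 0, 0, 0, 0],
  [0, 0, 0, 0, 0, 0],
  [0, 0, 0, 0, 0, 0],
  [0, 0, 0, 0, 0, 0],
  [0, 0, 0, 0, 0, 0],
], gripper=0.0, force=30)

```text
t: 19.15
tcp_pos: [0.4826, -0.192, 0.0038]
tool_rot: [0.5, -0.499, 0.501, -0.5]
force: [-0.4, 0.0, 6.4]
finger_gap: 0.472
```

Emit:
play_rows([
  [0, -0.02, 0, 0, 0, 0],
  [0, -0.06, 0, 0, 0, 0],
  [0, -0.1, 0, 0, 0, 0],
  [0, -0.1, 0, 0, 0, 0],
])

```text
t: 19.55
tcp_pos: [0.4846, -0.1931, 0.1072]
tool_rot: [0.5, -0.496, 0.504, -0.501]
force: [1.2, -0.5, -0.7]
finger_gap: 0.48
```

Run:
```python
from h import *
cv2.imwrite('pics/w13.png',snapshot('wrist')[:,:,::-1])
g=tray(*T,0,-.037)
plan((.4810,-.1911,.102,0),[(*g,.102,-6.5)])
```

```text
[0.6375, 0.1972, 0.102, -6.5] -> [-0.388, 0.0, 0.156, 0.0, 0.113, 0.0] rows 9
```

View pics/w13.png

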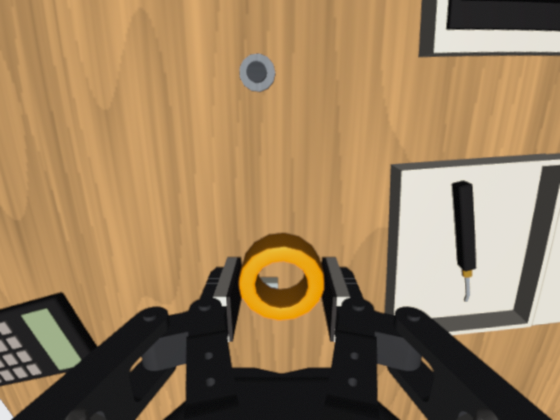

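The small roll is held level in the jaws (about (281,278)). I'll carry it to the tape tray.

Emit:
play_rows([
  [-0.388, 0, 0.156, 0, 0.113, 0],
  [-0.388, 0, 0.156, 0, 0.113, 0],
  [-0.388, 0, 0.156, 0, 0.113, 0],
  [-0.388, 0, 0.156, 0, 0.113, 0],
  [-0.388, 0, 0.156, 0, 0.113, 0],
  [-0.388, 0, 0.156, 0, 0.113, 0],
  [-0.388, 0, 0.156, 0, 0.113, 0],
  [-0.388, 0, 0.156, 0, 0.113, 0],
  [-0.388, 0, 0.156, 0, 0.113, 0],
  [-0.388, 0, 0.156, 0, 0.113, 0],
  [-0.388, 0, 0.156, 0, 0.113, 0],
])

```text
t: 20.7
tcp_pos: [0.6357, 0.1966, 0.1006]
tool_rot: [-0.473, 0.528, -0.526, 0.47]
force: [-0.3, -0.5, -0.2]
finger_gap: 0.471
```

Run:
```python
from h import *
s=sense();print(s['tcp_pos'],jaw(s),s['q'][5])
m=camera_model('wrist');im=snapshot('wrist')[:,:,::-1].copy()
P=[np.r_[tray(*T,x,y),.025] for x,y in [(.0665,.079),(.0665,-.079),(-.0665,-.079),(-.0665,.079)]]
cv2.polylines(im,[proj(m,P).round().astype(int)],True,(0,0,255),1)
cv2.imwrite('pics/w14.png',im)
```

```text
[0.63569629 0.19664054 0.10063435] -6.355879893973832 0.24394468639872044
```

View pics/w14.png

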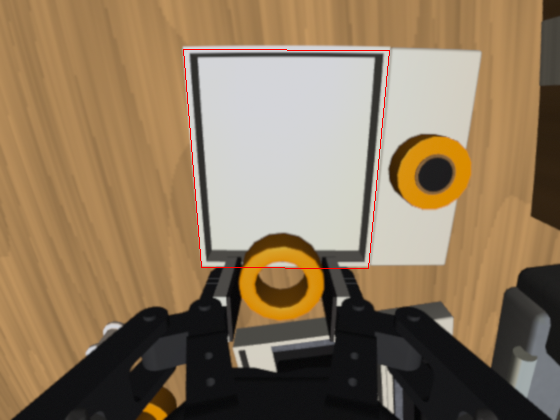

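Emit:
play_rows([
  [0, 0.03, 0, 0, 0, 0],
  [0, 0.065, 0, 0, 0, 0],
  [0, 0.085, 0, 0, 0, 0],
  [0, 0.09, 0, 0, 0, 0],
  [0, 0.093, 0, 0, 0, 0],
  [0, 0.095, 0, 0, 0, 0],
  [0, 0.096, 0, 0, 0, 0],
  [0, 0.096, 0, 0, 0, 0],
])

```text
t: 21.55
tcp_pos: [0.6383, 0.1966, 0.0079]
tool_rot: [0.471, -0.527, 0.528, -0.472]
force: [-0.9, -1.8, 3.5]
finger_gap: 0.475
```

Emit:
play_rows([
  [0, 0, 0, 0, 0, 0],
  [0, 0, 0, 0, 0, 0],
  [0, 0, 0, 0, 0, 0],
  [0, -0.02, 0, 0, 0, 0],
  [0, -0.06, 0, 0, 0, 0],
  [0, -0.1, 0, 0, 0, 0],
  [0, -0.134, 0, 0, 0, 0],
], gripper=0.054)

```text
t: 22.25
tcp_pos: [0.6375, 0.197, 0.1421]
tool_rot: [0.471, -0.527, 0.527, -0.472]
force: [0.7, 0.9, -0.3]
finger_gap: 0.636
```

Run:
```python
from h import *
cv2.imwrite('pics/w15.png',snapshot('wrist')[:,:,::-1])
s=sense();print(s['tcp_pos'],s['finger_gap'],jaw(s))
plan((.6375,.1972,.140,-6.5),[(.4698,-.0080,.14,0)])
```

```text
[0.64109823 0.19774109 0.14851524] 0.6341270454724325 -6.389405798953478
[0.4698, -0.008, 0.14, 0.0] -> [0.223, 0.0, -0.143, 0.0, -0.113, 0.0] rows 6
```

View pics/w15.png

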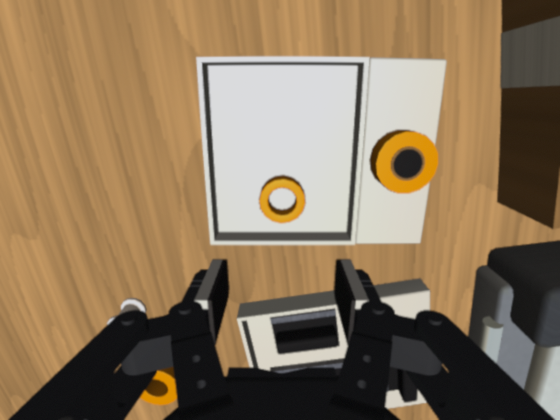

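The small roll lies flat in the tape tray at (282,200). On to the large roll.

Emit:
play_rows([
  [0.223, 0, -0.143, 0, -0.113, 0],
  [0.223, 0, -0.143, 0, -0.113, 0],
  [0.223, 0, -0.143, 0, -0.113, 0],
  [0.223, 0, -0.143, 0, -0.113, 0],
  [0.223, 0, -0.143, 0, -0.113, 0],
  [0.223, 0, -0.143, 0, -0.113, 0],
  [0.223, 0, -0.143, 0, -0.113, 0],
  [0.223, 0, -0.143, 0, -0.113, 0],
], gripper=0.075)

```text
t: 23.1
tcp_pos: [0.4716, -0.0087, 0.1405]
tool_rot: [-0.5, 0.499, -0.5, 0.501]
force: [1.0, 0.0, -0.1]
finger_gap: 0.88
```

Run:
```python
from h import *
s=sense();print(s['tcp_pos'],jaw(s),s['q'][5])
m=camera_model('wrist');im=snapshot('wrist')[:,:,::-1].copy()
th=np.linspace(0,2*np.pi,40)
for r in(.028,.0135):
    P=np.c_[.4698+r*np.cos(th),-.008+r*np.sin(th),0*th+.024]
    cv2.polylines(im,[proj(m,P).round().astype(int)],True,(0,0,255),1)
cv2.imwrite('pics/w16.png',im)
g=tray(*T,0,.036)
plan((.4698,-.008,.102,0),[(*g,.102,-6.5)])
```

```text
[ 0.47159072 -0.0087261   0.14054997] 0.014496731322512453 -0.2572106545485593
[0.6458, 0.2698, 0.102, -6.5] -> [-0.278, 0.0, 0.176, 0.0, 0.113, 0.0] rows 7
```

View pics/w16.png

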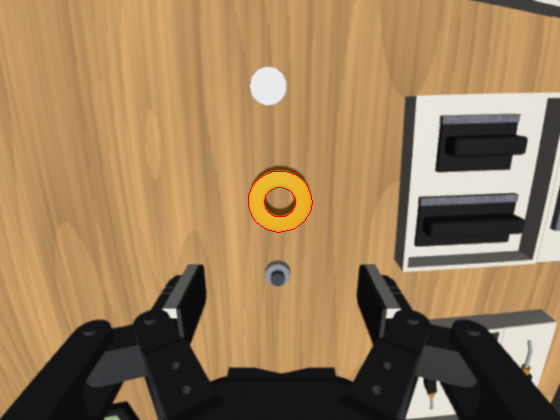

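Emit:
play_rows([
  [0, 0.05, 0, 0, 0, 0],
  [0, 0.1, 0, 0, 0, 0],
  [0, 0.128, 0, 0, 0, 0],
  [0, 0.138, 0, 0, 0, 0],
  [0, 0.138, 0, 0, 0, 0],
])

```text
t: 23.65
tcp_pos: [0.4705, -0.0078, 0.001]
tool_rot: [0.501, -0.5, 0.499, -0.5]
force: [0.4, -0.2, 0.9]
finger_gap: 0.88
```

Emit:
play_rows([
  [0, 0, 0, 0, 0, 0],
  [0, 0, 0, 0, 0, 0],
  [0, 0, 0, 0, 0, 0],
  [0, 0, 0, 0, 0, 0],
  [0, 0, 0, 0, 0, 0],
], gripper=0.0, force=40)

```text
t: 24.15
tcp_pos: [0.4715, -0.0089, 0.0038]
tool_rot: [-0.499, 0.499, -0.501, 0.501]
force: [1.1, 2.2, 6.9]
finger_gap: 0.643
```

Emit:
play_rows([
  [0, -0.02, 0, 0, 0, 0],
  [0, -0.06, 0, 0, 0, 0],
  [0, -0.1, 0, 0, 0, 0],
  [0, -0.1, 0, 0, 0, 0],
])

```text
t: 24.55
tcp_pos: [0.4734, -0.0096, 0.1069]
tool_rot: [0.498, -0.496, 0.503, -0.502]
force: [-0.3, -0.3, -0.4]
finger_gap: 0.644
```

Emit:
play_rows([
  [-0.278, 0, 0.176, 0, 0.113, 0],
  [-0.278, 0, 0.176, 0, 0.113, 0],
  [-0.278, 0, 0.176, 0, 0.113, 0],
  [-0.278, 0, 0.176, 0, 0.113, 0],
  [-0.278, 0, 0.176, 0, 0.113, 0],
  [-0.278, 0, 0.176, 0, 0.113, 0],
  [-0.278, 0, 0.176, 0, 0.113, 0],
  [-0.278, 0, 0.176, 0, 0.113, 0],
  [-0.278, 0, 0.176, 0, 0.113, 0],
])

```text
t: 25.45
tcp_pos: [0.6448, 0.2694, 0.1011]
tool_rot: [-0.472, 0.527, -0.527, 0.471]
force: [0.0, -0.2, -1.2]
finger_gap: 0.639
```

Run:
```python
from h import *
s=sense();print(s['tcp_pos'],jaw(s),s['finger_gap'])
cv2.imwrite('pics/w17.png',snapshot('wrist')[:,:,::-1])
```

```text
[0.64475608 0.26941174 0.10107542] -6.347270687105108 0.6386683590346848
```

View pics/w17.png

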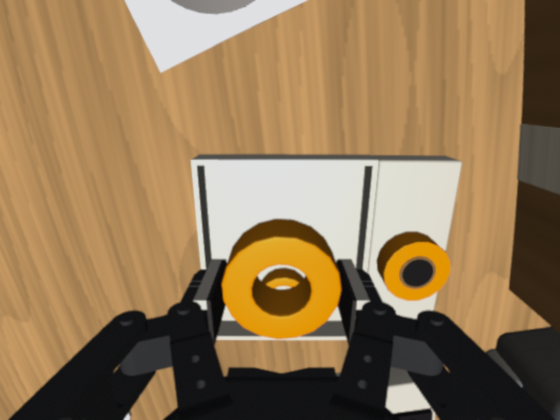

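Emit:
play_rows([
  [0, 0.03, 0, 0, 0, 0],
  [0, 0.065, 0, 0, 0, 0],
  [0, 0.085, 0, 0, 0, 0],
  [0, 0.09, 0, 0, 0, 0],
  [0, 0.093, 0, 0, 0, 0],
  [0, 0.095, 0, 0, 0, 0],
  [0, 0.096, 0, 0, 0, 0],
  [0, 0.096, 0, 0, 0, 0],
])

```text
t: 26.3
tcp_pos: [0.6469, 0.2693, 0.008]
tool_rot: [0.471, -0.527, 0.528, -0.472]
force: [0.4, -1.7, 1.6]
finger_gap: 0.639
```

Emit:
play_rows([
  [0, 0.001, 0, 0, 0, 0],
  [0, 0.001, 0, 0, 0, 0],
  [0, 0.001, 0, 0, 0, 0],
])

```text
t: 26.6
tcp_pos: [0.6469, 0.2693, 0.0079]
tool_rot: [0.471, -0.527, 0.528, -0.472]
force: [-1.0, -2.6, 6.5]
finger_gap: 0.642
```

Emit:
play_rows([
  [0, 0, 0, 0, 0, 0],
  [0, 0, 0, 0, 0, 0],
  [0, 0, 0, 0, 0, 0],
  [0, -0.02, 0, 0, 0, 0],
  [0, -0.06, 0, 0, 0, 0],
  [0, -0.1, 0, 0, 0, 0],
  [0, -0.15, 0, 0, 0, 0],
  [0, -0.15, 0, 0, 0, 0],
], gripper=0.068)

```text
t: 27.4
tcp_pos: [0.6511, 0.2709, 0.1638]
tool_rot: [0.466, -0.524, 0.53, -0.476]
force: [0.7, -0.6, 0.9]
finger_gap: 0.797
```

Run:
```python
from h import *
cv2.imwrite('pics/w18.png',snapshot('wrist')[:,:,::-1])
s=sense();print(s['tcp_pos'],s['finger_gap'],jaw(s))
plan((.6458,.2698,.155,-6.5),[(.45,-.2,.2,-6.5)])
```

```text
[0.64897266 0.27032908 0.16023765] 0.7974789735561788 -6.403979685989076
[0.45, -0.2, 0.2, -6.5] -> [0.489, -0.045, -0.141, 0.0, -0.0, 0.0] rows 11
```

View pics/w18.png

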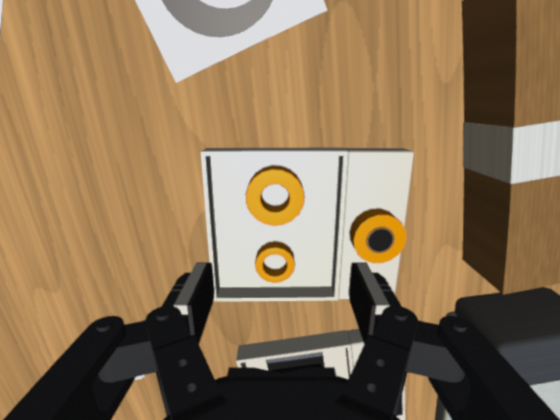

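Both rolls lie flat, apart from each other, at (275,195) and (275,262). I'll retreat and take the final check pictures.

Emit:
play_rows([
  [0.489, -0.045, -0.141, 0, 0, 0],
  [0.489, -0.045, -0.141, 0, 0, 0],
  [0.489, -0.045, -0.141, 0, 0, 0],
  [0.489, -0.045, -0.141, 0, 0, 0],
  [0.489, -0.045, -0.141, 0, 0, 0],
  [0.489, -0.045, -0.141, 0, 0, 0],
  [0.489, -0.045, -0.141, 0, 0, 0],
  [0.489, -0.045, -0.141, 0, 0, 0],
  [0.489, -0.045, -0.141, 0, 0, 0],
  [0.489, -0.045, -0.141, 0, 0, 0],
  [0.489, -0.045, -0.141, 0, 0, 0],
  [0.489, -0.045, -0.141, 0, 0, 0],
])

```text
t: 28.65
tcp_pos: [0.4502, -0.2021, 0.1994]
tool_rot: [-0.47, 0.529, -0.528, 0.47]
force: [0.6, 0.3, -0.3]
finger_gap: 0.793
```

Run:
```python
from h import *
a=snapshot('top')[:,:,::-1];b=snapshot('scene')[:,:,::-1]
o=np.hstack([cv2.resize(a[60:310,60:480],None,fx=.95,fy=.95),])
cv2.imwrite('pics/topf.png',cv2.resize(a[110:300,70:480],(800,371),interpolation=2));cv2.imwrite('pics/scenef.png',cv2.resize(b[120:350,80:500],(800,438),interpolation=2))
hsv=cv2.cvtColor(a,cv2.COLOR_BGR2HSV);nw=((hsv[:,:,1]<80)).astype(np.uint8);nw2=np.zeros_like(nw);nw2[252:274,256:282]=nw[252:274,256:282]
cs=cv2.findContours(nw2,0,1)[0]
if cs:
  c=max(cs,key=cv2.contourArea).reshape(-1,2);print('spool',cv2.minAreaRect(onplane(camera_model('top'),c,.034)[:,:2].astype(np.float32)*1000))
o=cv2.imread('pics/top0.png');print('glass diff',np.abs(o[200:245,70:120].astype(int)-a[200:245,70:120]).mean(), 'ref',np.abs(o[40:100,20:120].astype(int)-a[40:100,20:120]).mean(),sense()['t'])
```

```text
spool ((460.5908508300781, 85.39290618896484), (28.049158096313477, 30.41952133178711), 1.6005594730377197)
glass diff 7.675407407407407 ref 8.013555555555556 28.75
```

View pics/topf.png

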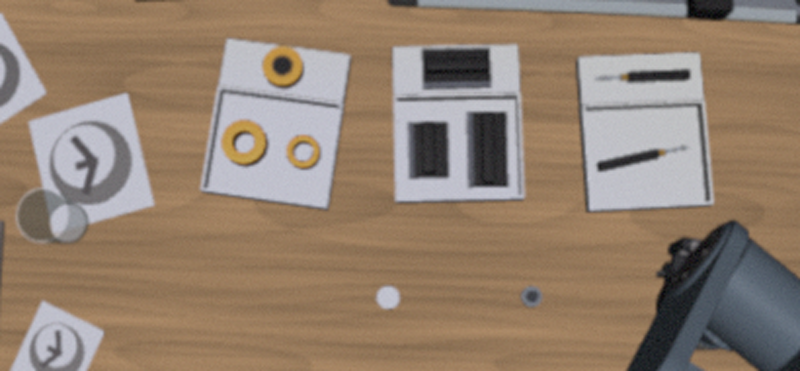

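View pics/scenef.png

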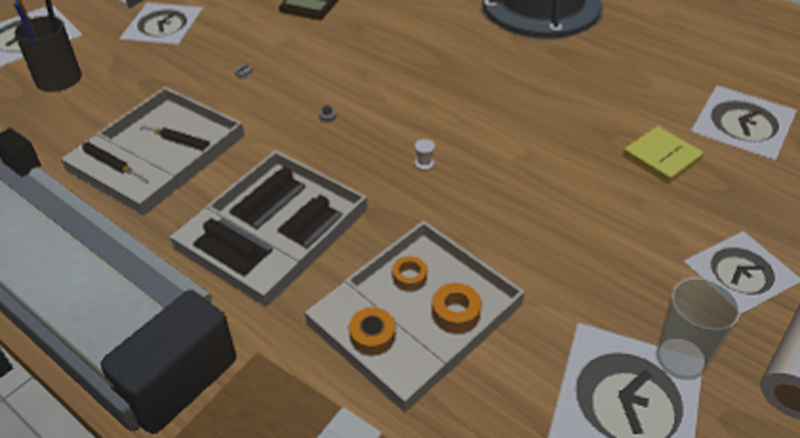

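All five things lie flat in the right trays. The spool measures at the same place as before, and the picture around the glass is unchanged. Handing in.

```bash
python3 -c "
from station import sign_off;print(sign_off())"
```

```text
the job is handed in; nothing more can be done
None
```

The bench is cleared and the job was handed in at about 29 s. Each thing was carried one at a time and lowered until it touched the tray floor before I let go: both squeegees into the squeegee tray, the weeding hook into the hook tray, and both rolls into the tape tray.

- **Final pictures:** the top and scene views show all five lying flat, the same way up and apart from each other, in the trays with matching samples. The gripper was empty and 0.2 m above the bench.
- **Glass and spool:** the spool measured at the same spot as at the start. The picture around the glass differs from the first one by no more than camera noise.
- **Forces:** each object pressed on the bench or tray floor with about 4–10 N, from the readings at the end of each move; no reading was above 10.4 N.
- **Disagreements:** TCP readings sometimes differed from the commanded pose by a few millimetres, up to about 9 mm in height just after fast lifts. I worked from commanded poses checked against wrist pictures, and no check failed.

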